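# Feed two bottles through a keyed bottle chute

### The job

Feed both small amber glass bottles into the sloping steel chute, one at a time: lay each on its side across the open upper end with its mouth towards the side where the gate is low, and let it go so that it rolls under the gate into the barred tray. Finish with both bottles lying side by side in the tray below the gate, necks the same way. They are glass: set them down gently, never drop, throw or force them, and leave the other things where they stand.

Things in the scene. Friction and masses are not known exactly. Their poses are not given: they have to be found in the camera images.
- chute: Fixed stainless steel chute on four legs, 315 long, 184 mm wide. Origin on the table under the middle of the open inlet; +x downhill, +y the low-gate side where mouths must point, z up. Flat floor 85 mm above the table at x=0, falling 8 degrees (height = 85 - 0.14 x mm), from x=-65 (6 mm lip) to x=243. Side walls: 26 mm above the floor on the neck (+y) side, 8 mm on the other.
- chute_inlet (a point): Point on the chute floor in the middle of the open-topped inlet (chute x=0, y=0), where a bottle can be laid across. The side walls' inner faces are at y=-77 and +77 mm from x=30 to the stop, and flare outwards by 13 mm from x=30 back to x=-60, so they centre the bottle. Let go, it rolls downhill by itself (about 0.6 m/s at the stop).
- chute_gate (a point): Point on the chute floor under the gate (chute x=100 mm, y=0). Gate posts at y=-86 and +86 mm and a bar across, 74 to 80 mm above the floor (posts the same height). Over y=+37..+86 a plate hangs from the bar to 48 mm above the floor, so only a neck passes there; a bottle the wrong way round jams.
- chute_tray (a point): Point on the chute floor in the middle of the tray (chute x=165 mm, y=0), between the gate and the rubber-faced stop (x=243 mm). Four wires along x, 78 mm above the floor, roof the tray, so bottles get in only through the gate; two lie side by side in it.
- bottle_a: Small amber glass bottle, 145 mm long, about 200 g: body diameter 56 mm over the first 90 mm from the base, shoulder to 108 mm, then a neck of diameter 22 mm ending in a lip of diameter 26 mm. Origin at the centre of its base, z along its axis towards the mouth. Stands upright on the table.
- bottle_b: The same kind of bottle, standing upside down with its neck in the drain ring and its lip on the table: origin at the centre of the base (145 mm up), z axis pointing down towards the mouth.
- bottle_a_mid (a point): on the axis of bottle_a, 45 mm from its base (middle of the wide body)
- bottle_b_mid (a point): on the axis of bottle_b, 45 mm from its base
- bottle_a_mouth (a point): centre of the mouth of bottle_a, 145 mm from its base
- bottle_b_mouth (a point): centre of the mouth of bottle_b, 145 mm from its base
- drain_ring: fixed white plastic ring on the table, outer diameter 64, bore 29, height 30 mm; bottle_b's neck stands in it and is drawn out straight up. Origin at the centre of its underside. It and bottle_a trade sides (left, right) from start to start.
- dispenser: bystander, leave it where it is. White pump dispenser, diameter 68, 163 mm tall, origin at its underside
- funnel: bystander, leave it where it is. Green funnel standing mouth down, diameter 90, 95 mm tall, origin at its underside
- clothes_peg: bystander, leave it where it is. Wooden clothes peg lying flat, 75 x 10 x 15 mm, origin at its underside
- jar: bystander, leave it where it is. Clear glass jar with steel lid, diameter 72, 90 mm tall, origin at its underside
- tall_bottle: bystander, leave it where it is. Larger amber bottle with a black cap, diameter 72, 190 mm tall, origin at its underside
- scrub_brush: bystander, leave it where it is. Wooden brush lying flat, 180 mm long
There are look-alikes about, which are no part of the job. Leave any yellow look-alike of the bottle_b alone.

How it is judged (in metres and radians):
On the way:
1. one bottle lies in the tray, neck to the low side (((x of bottle_a_mid in the frame of chute between 0.125 and 0.25 m and z of bottle_a_mid in the frame of chute between 0.04 and 0.115 m and y of bottle_a_mid in the frame of chute below 0 m and y of bottle_a_mouth in the frame of chute above 0.05 m and angle between the z axis of bottle_a and the y axis of chute, either way round below 0.2 rad) or (x of bottle_b_mid in the frame of chute between 0.125 and 0.25 m and z of bottle_b_mid in the frame of chute between 0.04 and 0.115 m and y of bottle_b_mid in the frame of chute below 0 m and y of bottle_b_mouth in the frame of chute above 0.05 m and angle between the z axis of bottle_b and the y axis of chute, either way round below 0.2 rad))), for 0.1 s.
At the end, for the whole second after the job is handed in: Both bottles lie at rest in the tray below the gate (the middle of each body more than 25 mm past the gate), across the chute within 0.2 rad, mouths on the low-gate (+y) side (x of bottle_a_mid in the frame of chute between 0.125 and 0.25 m and z of bottle_a_mid in the frame of chute between 0.04 and 0.115 m and y of each of bottle_a_mid, bottle_b_mid in the frame of chute below 0 m and y of each of bottle_a_mouth, bottle_b_mouth in the frame of chute above 0.05 m and angle between the z axis of each of bottle_a, bottle_b and the y axis of chute, either way round below 0.2 rad and x of bottle_b_mid in the frame of chute between 0.125 and 0.25 m and z of bottle_b_mid in the frame of chute between 0.04 and 0.115 m and linear speed of each of bottle_a, bottle_b below 0.02 m/s); the robot touches nothing.
It fails at once if another thing on the table is disturbed (moved over 40 mm) (distance of any of dispenser, funnel, clothes_peg, jar, tall_bottle, scrub_brush from where it was at the start of the episode above 0.04 m).
It fails at once if a bottle is dropped, thrown or falls (faster than 0.8 m/s while not held) ((linear speed of bottle_a above 0.8 m/s and contact force between bottle_a and the fingers below 0.1 N) or (linear speed of bottle_b above 0.8 m/s and contact force between bottle_b and the fingers below 0.1 N)).
It fails at once if a bottle is knocked or pressed hard against the chute (over 80 N) (contact force between any of bottle_a, bottle_b and chute above 80 N).
It also fails if it takes over 54 s, if anything falls off the work surface, if the arm or the gripper's body presses on something with over 40 N, if the wrist force passes 120 N, or if a joint passes its speed limit or range.

### The arm

A 6-joint arm with a two-finger parallel gripper is mounted at the origin on the work surface. World frame = base frame: x ahead of the robot, y to its left, z up, the work surface at z = 0. Lengths are in m, angles in degrees, forces in N, time in s.
With the tool pointing down it reaches from about 0.35 to 0.875 m from the base axis. Payload 4.2 kg.
Tool frame: the origin (TCP) lies on the front face of the gripper's body, between the roots of the fingers; the fingertips stand finger_overhang ahead of it and the grasp point (between the pads) lies 51 mm ahead of it (finger_overhang is the distance from the TCP to the fingertips, in m); z points along the fingers, y is the line along which they close (so a half turn about z gives the same grasp; the last joint's range is limited). The gripper opens to 87 mm and grips with 3 to 60 N. Pads are 19 mm wide; open, the fingers measure 117 mm over their backs; the gripper's body (75 mm by 190 mm) begins 51 mm behind the grasp point.
Start: joints at [89.817, 22.042, 0.453, 0, -68.411, -14.817], TCP at [0.162, 0.604, 0.292] pointing down, gripper open.
Joint ranges: [-179.83, 179.83], [-69.29, 118.12], [-61.27, 80.66], [-181.25, 117.63], [-171.15, -9.14], [-177.46, 177.46]. Speed limits (degrees/s): [159.86, 159.86, 180, 180, 180, 180].

### API

Orientations are given as a 3x3 rotation matrix whose columns are the frame's x, y, z axes.
In Python, from station import sense, capture, camera_model, finish_job, finger_overhang gives the robot as it stands. The module is installed in compiled form; this text tells all that it offers.
- The arm moves only by the tool jog_arm, never from a script. Its argument "rows" is a list that holds one entry, the list of rows, each a list of 4 numbers: the shift along the tool's x, y, z in m, then the turn about the tool's z in rad. A call has 1 to 20 rows; each row shifts and turns the commanded pose from where the row before left it, along the tool's axes as they then stand; what a row does not reach is not made up. A row lasts 1/8 s, in which the tool goes at most 62.5 mm and 10.7 degrees, less where a joint would pass 70% of its speed; a pose out of reach is approached as far as the arm can. A call is refused whole if a number of a shift passes 0.0625 or a number of a turn 0.188, either way. A call with a gripper value outside its range is refused whole. "claw" is the opening, from 0 (shut) to 1 (fully open), set as the call begins (left out, the last holds). The fingers move at their own pace and stop on an object; the grip force is fixed at half the most. Time passes only in rows, so rows that do not move let the fingers close. It gives the time, the measured TCP pose, the force, the opening and the grip force at its end, in the units of the state.
- sense(): the state, without advancing time (a new reading comes with each control period).
- capture(name): name is "side" or "top"; returns the picture (480x640x3 uint8, red, green, blue); there is no depth.
- camera_model(name): a dict with "fovy" (degrees; the focal length in pixels is half the picture's height over the tangent of half this angle, whatever the lens; pixels are square), "cx", "cy" (the principal point, pixels), "eye" and "rotation" of the camera in the world. Camera axes: x right, y down, z forward; pixel columns grow to the right and rows downward; lengths in m; the calibration is good to about 2 mm. A picture is of the moment at which its call begins. camera_model takes no time and is no camera call.
- finish_job(): hands the job in; it is judged then, once.
The state is a dict: "time_s": time; "joints": joint angles; "joint_velocities": joint speeds; "effort": joint torques, N m; "tcp_pos": TCP position; "ee_rot": TCP orientation; "wrist_force": force on the tool from outside, world axes, zero at the start; "moment": the same for the moment, N m; "gripper_width": opening from 0.0 (shut) to 1.0 (fully open); "gripper_force": force on a finger pad.
Only numpy, scipy, OpenCV 4.12 (cv2) and the standard library are available. Lean on these libraries where they do the work, as an engineer would, in place of code of your own. Each camera call takes 0.05 s, during which the arm holds its last target. There are 200 camera calls.

## Working session

There is one attempt and no reset: what is moved stays moved. The work goes in short steps, Python scripts to look and compute and a tool call to move; the robot and the scene stay as the last step left them, time stands still between calls to the robot, and variables do not carry over. Pictures are saved under pics/ and viewed, at most 10 in all, crops included, and the job is handed in when it is done.

Besides the shell and the picture viewer there is one more tool, called after ">>>" as name([rows], argument=value, ...), one row to a line, values as JSON. jog_arm: Moves the arm, as the interface text tells. Its arguments: {"type":"object","properties":{"rows":{"type":"array"},"claw":{"type":"number"}},"required":["rows"]}

```bash
mkdir -p pics; python3 - <<'E'
from station import *
import cv2
s=sense();print({k:s[k] for k in('time_s','tcp_pos','ee_rot','gripper_width','wrist_force')},finger_overhang)
for n in('side','top'):
    print(n,camera_model(n)); cv2.imwrite(f'pics/{n}0.png',capture(n)[:,:,::-1])
E
```

```text
{'time_s': 0.0, 'tcp_pos': array([0.16162508, 0.60328013, 0.29117261]), 'ee_rot': array([[ 9.65879507e-01, -2.58991457e-01, -4.51909308e-04],
       [-2.58991826e-01, -9.65877189e-01, -2.11871885e-03],
       [ 1.12241190e-04,  2.16346794e-03, -9.99997653e-01]]), 'gripper_width': 1.0022339704686487, 'wrist_force': array([ 0.21563474, -0.83651698, -0.1455448 ])} 0.0697
side {'fovy': 55.12324077051057, 'cx': 322.4727634743529, 'cy': 241.71270198782688, 'eye': array([ 0.3839342 , -0.79411647,  0.58202355]), 'rotation': array([[ 0.98824263, -0.08152824,  0.12934317],
       [-0.15262228, -0.47563611,  0.8663006 ],
       [-0.00910768, -0.87585583, -0.48248691]])}
top {'fovy': 49.964600911732354, 'cx': 323.7045534145999, 'cy': 246.31460912459607, 'eye': array([0.40392664, 0.01195742, 1.27527938]), 'rotation': array([[-0.01669304, -0.99736059,  0.07066259],
       [-0.99961004,  0.01506489, -0.02351186],
       [ 0.02238528, -0.07102752, -0.99722314]])}
```

View pics/side0.png

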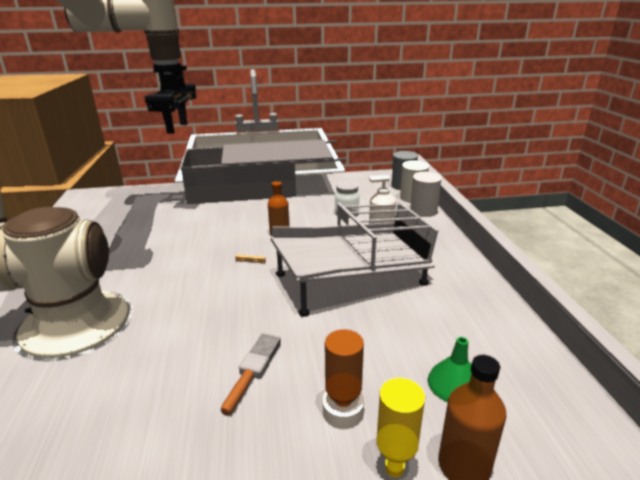

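View pics/top0.png

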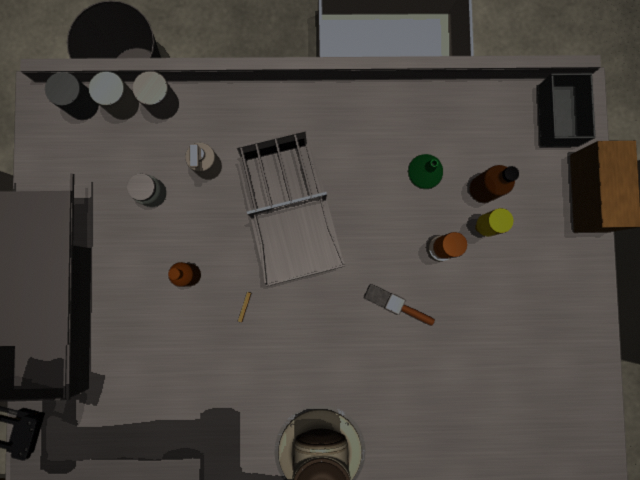

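The side picture shows bottle_a upright at (278,215). The candidates for bottle_b are:
- **Amber, inverted in the white ring:** (344,370) side, (450,245) top. This matches the description, so I choose it.
- **Yellow look-alike:** (400,425) side, (495,222) top. Leave alone.
- **Tall amber bottle with black cap:** (470,430) side. Leave alone.

Bottle_a is at (181,273) in the top picture. The chute inlet is at about (300,250) in the top picture and its gate bar at about (288,203), with downhill pointing up the picture. Next I take close crops.

```bash
python3 - <<'E'
import cv2,numpy as np
t=cv2.imread('pics/top0.png');s=cv2.imread('pics/side0.png')
def crop(im,u0,v0,w,h,k):
    c=cv2.resize(im[v0:v0+h,u0:u0+w],None,fx=k,fy=k,interpolation=cv2.INTER_CUBIC)
    for u in range(u0-u0%10+10,u0+w,10):
        cv2.line(c,(int((u-u0)*k),0),(int((u-u0)*k),8 if u%50 else 18),(255,255,255),1)
        if u%20==0:cv2.putText(c,str(u),(int((u-u0)*k)-12,30),0,.35,(255,255,255),1)
    for v in range(v0-v0%10+10,v0+h,10):
        cv2.line(c,(0,int((v-v0)*k)),(8,int((v-v0)*k)),(255,255,255),1)
        if v%20==0:cv2.putText(c,str(v),(10,int((v-v0)*k)+4),0,.35,(255,255,255),1)
    return c
o=np.zeros((600,800,3),np.uint8)
def put(c,x,y): o[y:y+c.shape[0],x:x+c.shape[1]]=c
T=cv2.convertScaleAbs(t,alpha=1.8)
put(crop(T,228,126,125,166,3.6),0,0);put(crop(T,412,190,108,88,3.2),452,0);put(crop(T,155,245,60,60,5),452,290)
cv2.imwrite('pics/c1.png',o)
o=np.zeros((600,800,3),np.uint8)
put(crop(s,266,190,180,130,3.3),0,0);put(crop(s,310,320,60,110,3),602,0);put(crop(s,255,172,45,70,2.4),610,335)
cv2.imwrite('pics/c2.png',o)
E
```

```text
(no output)
```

View pics/c1.png

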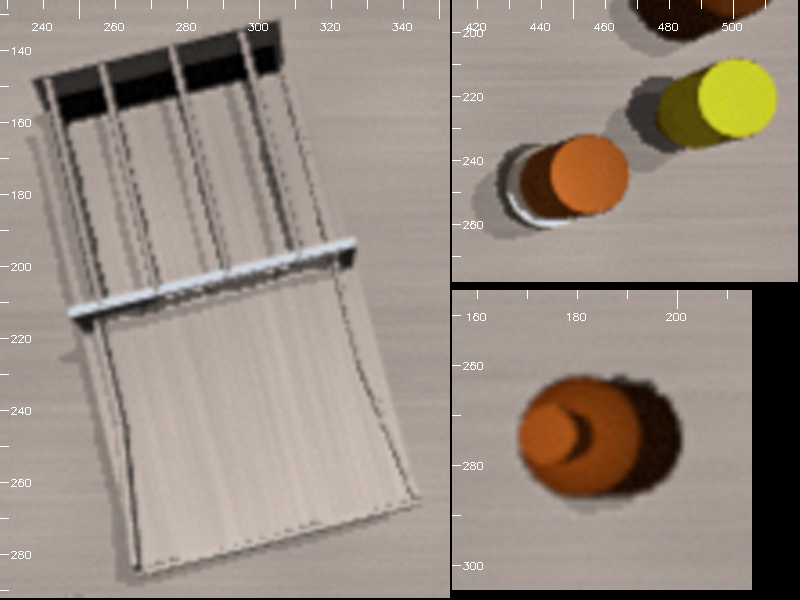

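View pics/c2.png

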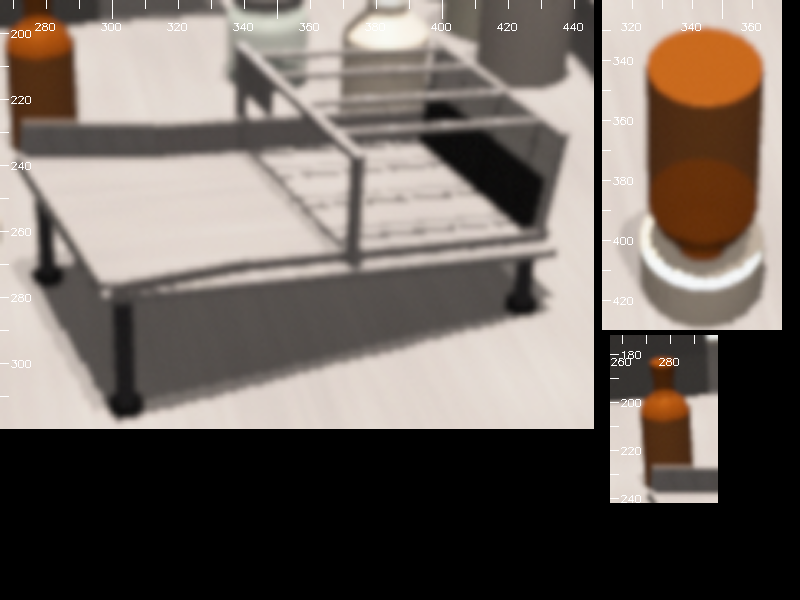

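The crops confirm the choice: bottle_b is the amber one in the ring, with its base centre at (455.1,244.4) top and (344.3,342.3) side. The mouth of bottle_a is at (174.2,274) top and (276.7,183.2) side. The gate bar ends are at (247.4,213.2) and (326.6,192.9) in the top picture, and the gate plate and high wall are on the far (+y) side.

```bash
cat > h.py <<'E'
import numpy as np
from scipy.optimize import least_squares
from station import *
def proj(n,P):
    c=camera_model(n);f=240/np.tan(np.radians(c['fovy'])/2)
    q=c['rotation'].T@(np.asarray(P)-c['eye']);return np.array([c['cx']+f*q[0]/q[2],c['cy']+f*q[1]/q[2]])
def onz(n,u,v,z):
    c=camera_model(n);f=240/np.tan(np.radians(c['fovy'])/2)
    d=c['rotation']@[(u-c['cx'])/f,(v-c['cy'])/f,1];return c['eye']+d*(z-c['eye'][2])/d[2]
E
python3 - <<'E'
from h import *
def tri(t,s):
    r=least_squares(lambda P:np.r_[proj('top',P)-t,proj('side',P)-s],[.5,0,.1]);print(r.x.round(4),r.fun.round(1))
tri((174.2,274),(276.7,183.2)); print(onz('top',174.2,274,.145))
tri((455.1,244.4),(344.3,342.3)); print(onz('top',455.1,244.4,.145))
obs=[('top',(100,89,151),(247.4,213.2)),('top',(100,-89,151),(326.6,192.9)),('top',(-65,92,97),(266.3,285.2)),('top',(-65,-92,97),(344.1,264.3)),
('side',(100,-86,151),(375.1,237.6)),('side',(100,86,151),(338.7,203.6)),('side',(-65,-92,94),(297.8,278.5)),('side',(-62,92,119),(272.7,226.4))]
def W(p,q):
    c,s=np.cos(p[2]),np.sin(p[2]);q=np.array(q)/1e3;return [p[0]+c*q[0]-s*q[1],p[1]+s*q[0]+c*q[1],q[2]]
r=least_squares(lambda p:np.concatenate([proj(n,W(p,q))-o for n,q,o in obs]),[.45,0.05,.2],loss='soft_l1')
print(r.x,np.degrees(r.x[2]));print(r.fun.reshape(-1,2).round(1))
for n,z,u,v in[('jar',.09,142,186),('disp',.163,198,156),('yellow',.145,501,221),('funnel',.095,433,163),('peg',.015,245,306),('brush',.02,378,296),('brushend',.02,432,322)]:print(n,onz('top',u,v,z).round(3))
print(sense()['joints'])
E
```

```text
[0.4301 0.3112 0.1477] [ 0.  -0.8 -0.9  0.1]
[0.42849638 0.31196666 0.145     ]
[ 0.4857 -0.3057  0.1457] [ 0.1 -0.8 -0.5  0.1]
[ 0.48387189 -0.30566952  0.145     ]
[0.48634142 0.04217626 0.23277464] 13.33700452559285
[[-0.2 -1.9]
 [-0.7 -1.2]
 [-0.2 -0.5]
 [ 0.2  0.5]
 [-0.7 -0.6]
 [ 0.3  0.5]
 [-0.3  2.2]
 [-2.   1.9]]
jar [0.634 0.401 0.09 ]
disp [0.684 0.257 0.163]
yellow [ 0.535 -0.41   0.145]
funnel [ 0.679 -0.274  0.095]
peg [0.351 0.176 0.015]
brush [ 0.37  -0.148  0.02 ]
brushend [ 0.305 -0.278  0.02 ]
[ 8.98159423e+01  2.20856229e+01  3.86968218e-01 -2.58909436e-02
 -6.84122041e+01 -1.48170348e+01]
```

Measured positions, which agree with the given heights:
- Chute at (0.486, 0.042), yaw 13.3°
- bottle_a at (0.430, 0.311)
- bottle_b at (0.485, −0.306)

The tool stays vertical, so the bottles have to be tipped on the table by pivoting in the pads. I'll grip bottle_a at the lip, tip it, regrip the body and carry it to the chute. bottle_b is gripped on the body and tipped over its lip. First I turn the tool so it closes along chute x.

>>> jog_arm([
  [[0,0,0,0.18],[0,0,0,0.18],[0,0,0,0.18],[0,0,0,0.18],[0,0,0,0.18],[0,0,0,0.177]],
])

```text
time_s: 0.85
tcp_pos: [0.1617, 0.6034, 0.2916]
ee_rot: [[0.224, -0.975, -0.0], [-0.975, -0.224, -0.001], [0.001, 0.001, -1.0]]
wrist_force: [-0.2, -0.1, 0.1]
gripper_width: 1.002
gripper_force: 0.0
```

```bash
cat >> h.py <<'E'
C=np.array([.4863,.0422]);YAW=np.radians(13.34)
ex=np.array([np.cos(YAW),np.sin(YAW)]);ey=np.array([-ex[1],ex[0]])
def ch(x,y): return C+ex*x+ey*y
def to(x,y,z):
    s=sense();R=s['ee_rot'];d=R.T@(np.array([x,y,z])-s['tcp_pos'])
    print('t',round(s['time_s'],2),'yaw err deg',round(np.degrees(np.arctan2(R[1,0],R[0,0]))-(13.34-90),2),'tool delta mm',(d*1e3).round(1),'j',np.round(s['joints'],0),'F',np.round(s['wrist_force'],1),'w',round(s['gripper_width'],3))
E
python3 -c "
from h import *
to(.4295,.3115,.25)
to(.4295,.3115,.129+.051)"
```

```text
t 0.85 yaw err deg -0.39 tool delta mm [ 344.5 -195.6   41.9] j [ 90.  22.   0.  -0. -68. -77.] F [-0.2 -0.1  0.1] w 1.002
t 0.85 yaw err deg -0.39 tool delta mm [ 344.4 -195.7  111.9] j [ 90.  22.   0.  -0. -68. -77.] F [-0.2 -0.1  0.1] w 1.002
```

>>> jog_arm([
  [[0.043,-0.0245,0,0],[0.043,-0.0245,0,0],[0.043,-0.0245,0,0],[0.043,-0.0245,0,0],[0.043,-0.0245,0,0],[0.043,-0.0245,0,0],[0.043,-0.0245,0,0],[0.043,-0.0245,0,0],[0,0,0.02,0],[0,0,0.02,0],[0,0,0,0]],
])

```text
time_s: 2.22
tcp_pos: [0.431, 0.313, 0.2505]
ee_rot: [[0.229, -0.973, -0.003], [-0.973, -0.229, -0.003], [0.003, 0.004, -1.0]]
wrist_force: [0.3, -0.4, 0.4]
gripper_width: 1.001
gripper_force: 0.0
```

```bash
python3 -c "
from h import *
import cv2
to(.4295,.3115,.180)
s=capture('side');t=capture('top')
a=cv2.resize(s[80:260,200:360],None,fx=2.4,fy=2.4,interpolation=2);b=cv2.resize(t[210:340,110:260],None,fx=2.6,fy=2.6,interpolation=2)
o=np.zeros((440,784,3),np.uint8);o[:432,:384]=a;o[:338,390:780]=b
cv2.imwrite('pics/c3.png',o[:,:,::-1])
p=sense()['tcp_pos'];print(proj('top',p-[0,0,.0697]),proj('side',p-[0,0,.0697]))"
```

```text
t 2.23 yaw err deg -0.09 tool delta mm [ 1.   1.5 70.5] j [ 53.  15. -16.  -0. -59. -40.] F [ 0.3 -0.4  0.4] w 1.001
[168.35338199 272.15205319] [275.55169373 169.71429589]
```

View pics/c3.png

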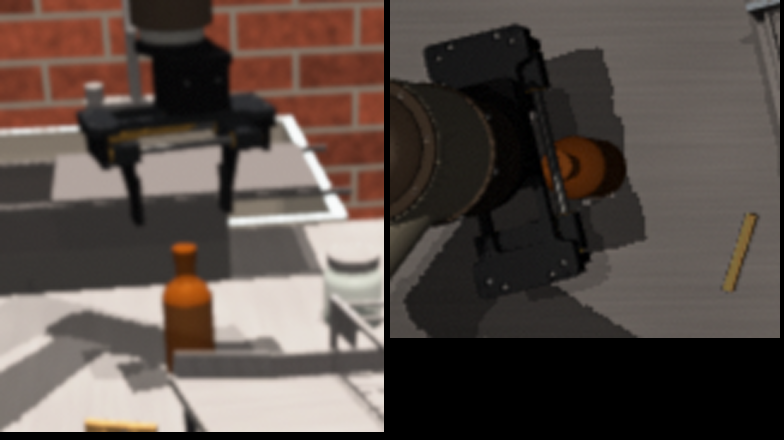

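The fingers straddle the neck of bottle_a (mouth at about (185,248) in the left crop). Now lower and grip the lip.

>>> jog_arm([
  [[0.001,0.0015,0.02,0],[0,0,0.02,0],[0,0,0.02,0],[0,0,0.01,0],[0,0,0,0]],
])

```text
time_s: 2.95
tcp_pos: [0.4304, 0.3129, 0.1824]
ee_rot: [[0.23, -0.973, 0.0], [-0.973, -0.23, -0.0], [0.0, 0.0, -1.0]]
wrist_force: [-0.9, 0.4, 0.4]
gripper_width: 0.999
gripper_force: 0.0
```

>>> jog_arm([
  [[0,0,0,0],[0,0,0,0],[0,0,0,0],[0,0,0,0],[0,0,0,0],[0,0,0,0]],
], claw=0)

```text
time_s: 3.7
tcp_pos: [0.4303, 0.3127, 0.1822]
ee_rot: [[0.23, -0.973, -0.0], [-0.973, -0.23, -0.0], [0.0, 0.0, -1.0]]
wrist_force: [-0.4, 0.5, -0.1]
gripper_width: 0.402
gripper_force: 0.0
```

>>> jog_arm([
  [[0,0,0,0],[0,0,0,0],[0,0,0,0]],
])

```text
time_s: 4.08
tcp_pos: [0.4302, 0.3125, 0.182]
ee_rot: [[0.23, -0.973, -0.0], [-0.973, -0.23, -0.0], [0.0, 0.001, -1.0]]
wrist_force: [0.1, -0.0, -2.6]
gripper_width: 0.259
gripper_force: 33.4
```

Gripped on the neck (22.5 mm). Lift, shift 70 mm toward open table, set down with a slight press, and start the tipping arc.

>>> jog_arm([
  [[0,0,-0.012,0],[0.02,0,0,0],[0.025,0,0,0],[0.02,0,0,0],[0.005,0,0.006,0],[0,0,0.008,0],[0,0,0,0]],
])

```text
time_s: 4.95
tcp_pos: [0.4475, 0.2454, 0.1815]
ee_rot: [[0.231, -0.973, 0.003], [-0.973, -0.231, 0.001], [-0.0, -0.003, -1.0]]
wrist_force: [-0.7, -0.5, 5.1]
gripper_width: 0.263
gripper_force: 30.8
```

>>> jog_arm([
  [[-0.0115,0,-0.002,0],[-0.0117,0,-0.0009,0],[-0.0117,0,0.0001,0],[-0.0116,0,0.0011,0]],
])

```text
time_s: 5.45
tcp_pos: [0.4356, 0.291, 0.182]
ee_rot: [[0.231, -0.973, 0.0], [-0.973, -0.231, 0.0], [-0.0, -0.001, -1.0]]
wrist_force: [0.4, -0.5, 1.4]
gripper_width: 0.272
gripper_force: 29.8
```

```bash
python3 -c "
from h import *
import cv2
print(sense()['wrist_force'],sense()['tcp_pos'],sense()['gripper_width'])
s=capture('side');cv2.imwrite('pics/c4.png',cv2.resize(s[120:280,200:380],None,fx=3,fy=3,interpolation=2)[:,:,::-1])"
```

```text
[ 0.43359184 -0.4651211   1.39933576] [0.43562034 0.29099639 0.18195896] 0.2724045018115942
```

View pics/c4.png

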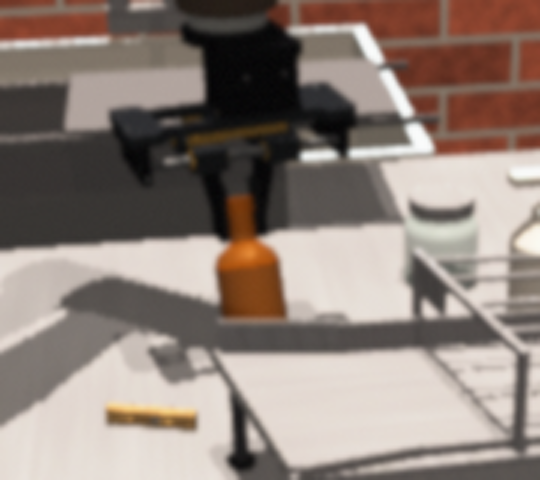

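```bash
python3 -c "
from h import *
p=sense()['tcp_pos'];g=p-[0,0,.051]
for th in(0,10,20,25):
    a=np.radians(th);ax=np.r_[ey*np.sin(a),np.cos(a)]
    print(th,[(((proj('side',g+ax*(d-.131))-[200,120])*3).round()) for d in (.045,.09,.108)])
"
```

```text
0 [array([242., 308.]), array([239., 261.]), array([238., 242.])]
10 [array([247., 313.]), array([241., 263.]), array([239., 243.])]
20 [array([252., 316.]), array([244., 265.]), array([241., 244.])]
25 [array([254., 317.]), array([245., 265.]), array([241., 244.])]
```

At row 316 of the crop the body centre is at u≈252, which matches a 20° tilt, so the pivoting works. I continue the arc.

>>> jog_arm([
  [[-0.0115,0,0.0021,0],[-0.0113,0,0.0031,0],[-0.0109,0,0.0041,0],[-0.0106,0,0.005,0],[-0.0101,0,0.0059,0],[-0.0095,0,0.0068,0],[-0.0089,0,0.0076,0],[-0.0082,0,0.0083,0]],
])

```text
time_s: 6.5
tcp_pos: [0.4173, 0.3702, 0.139]
ee_rot: [[0.23, -0.973, 0.001], [-0.973, -0.23, 0.002], [-0.002, -0.002, -1.0]]
wrist_force: [-1.3, 2.9, 4.0]
gripper_width: 0.27
gripper_force: 29.8
```

>>> jog_arm([
  [[-0.0074,0,0.009,0],[-0.0067,0,0.0097,0],[-0.0057,0,0.0101,0],[-0.0049,0,0.0107,0],[-0.0039,0,0.011,0],[-0.0029,0,0.0113,0],[0,0,0,0]],
])

```text
time_s: 7.38
tcp_pos: [0.4094, 0.3983, 0.0758]
ee_rot: [[0.23, -0.973, -0.002], [-0.973, -0.23, -0.003], [0.003, 0.003, -1.0]]
wrist_force: [0.1, 1.5, 0.6]
gripper_width: 0.269
gripper_force: 30.3
```

```bash
python3 -c "
from h import *
import cv2
to(.4,.3,.1)
s=capture('side');t=capture('top')
o=np.zeros((440,800,3),np.uint8);o[:,:400]=cv2.resize(s[120:296,200:360],(400,440),interpolation=2);o[:,400:]=cv2.resize(t[180:356,110:270],(400,440),interpolation=2)
cv2.imwrite('pics/c5.png',o[:,:,::-1])
g=sense()['tcp_pos']-[0,0,.051]
for d in(-.131,-.041,-.0):
  P=g+np.r_[ey*d,0];print(d,P.round(4),((proj('side',P)-[200,120])*2.5).round(),((proj('top',P)-[110,180])*2.5).round()+[400,0])
"
```

```text
t 7.38 yaw err deg -0.05 tool delta mm [ 93.6  31.8 -23.9] j [ 60.  31. -21.  -0. -38. -47.] F [0.1 1.5 0.6] w 0.269
-0.131 [0.4398 0.2706 0.0256] [208. 282.] [637. 225.]
-0.041 [0.419  0.3582 0.0256] [183. 247.] [545. 248.]
-0.0 [0.4095 0.3981 0.0256] [173. 232.] [503. 258.]
```

View pics/c5.png

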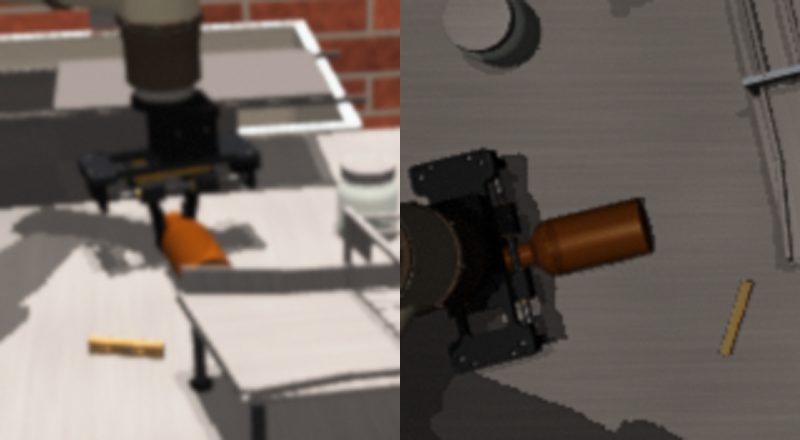

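The bottle now lies along the chute's y direction, with its base end at crop (648,226), about 137 mm from the grip. Open, slide to the body and regrip.

>>> jog_arm([
  [[0,0,0,0],[0,0,0,0],[0,0,0,0],[0,0,-0.003,0],[0,0,-0.004,0],[0,0,-0.004,0],[0.02,0,0,0],[0.025,0,0,0],[0.025,0,0,0],[0.02,0,0,0],[0,0,0,0]],
], claw=0.92)

```text
time_s: 8.85
tcp_pos: [0.4309, 0.3096, 0.0883]
ee_rot: [[0.227, -0.974, -0.001], [-0.974, -0.227, -0.001], [0.0, 0.001, -1.0]]
wrist_force: [-0.3, 1.0, 0.0]
gripper_width: 0.92
gripper_force: 0.0
```

>>> jog_arm([
  [[0,0,0,0],[0,0,0,0],[0,0,0,0],[0,0,0,0],[0,0,0,0]],
], claw=0)

```text
time_s: 9.48
tcp_pos: [0.4306, 0.3123, 0.0883]
ee_rot: [[0.23, -0.973, 0.001], [-0.973, -0.23, 0.001], [-0.001, -0.001, -1.0]]
wrist_force: [1.1, 1.3, -0.0]
gripper_width: 0.64
gripper_force: 30.0
```

```bash
python3 -c "
from h import *
print(ch(0,-.027)); to(*ch(0,-.027),.172)
to(*ch(0,.2),.24)"
```

```text
[0.49252969 0.01592851]
t 9.47 yaw err deg -0.02 tool delta mm [302.6   8.  -83.9] j [ 53.  27. -27.  -0. -36. -40.] F [ 1.1  1.3 -0. ] w 0.64
t 9.47 yaw err deg -0.02 tool delta mm [  75.5    8.  -151.7] j [ 53.  27. -27.  -0. -36. -40.] F [ 1.1  1.3 -0. ] w 0.64
```

Regripped at the body (55.7 mm). Lift, carry across to the inlet and lower to just above the floor.

>>> jog_arm([
  [[0,0,-0.015,0],[0,0,-0.03,0],[0,0,-0.03,0],[0,0,-0.04,0],[0,0,-0.035,0],[0.02,0.0008,0,0],[0.035,0.0008,0,0],[0.035,0.0008,0,0],[0.035,0.0008,0,0],[0.035,0.0008,0,0],[0.035,0.0008,0,0],[0.035,0.0008,0,0],[0.035,0.0008,0,0],[0.025,0.0008,0,0],[0.01,0.0008,0,0],[0,0,0.02,0],[0,0,0.02,0],[0,0,0.012,0],[0,0,0,0]],
])

```text
time_s: 11.85
tcp_pos: [0.4909, 0.0177, 0.1852]
ee_rot: [[0.23, -0.973, -0.003], [-0.973, -0.23, -0.001], [0.0, 0.003, -1.0]]
wrist_force: [0.3, 0.3, -2.7]
gripper_width: 0.638
gripper_force: 30.0
```

```bash
python3 -c "
from h import *
import cv2
to(*ch(0,-.024),.1733)
s=capture('side');t=capture('top')
o=np.zeros((480,800,3),np.uint8);o[:,:400]=cv2.resize(s[160:340,265:415],(400,480),interpolation=2);o[:,400:]=cv2.resize(t[130:310,220:370],(400,480),interpolation=2)
cv2.imwrite('pics/c6.png',o[:,:,::-1])"
```

```text
t 11.85 yaw err deg -0.04 tool delta mm [-0.9 -1.2 11.9] j [ 21.  16. -26.  -0. -48.  -8.] F [ 0.3  0.3 -2.7] w 0.638
```

View pics/c6.png

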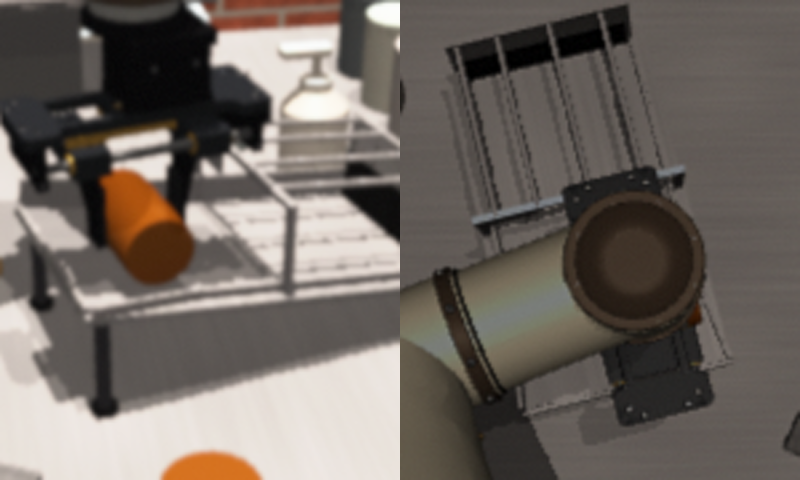

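The bottle is over the inlet. Its base end, lowest at crop (150,282), is just inside the low wall and it is level. Lower gently.

>>> jog_arm([
  [[-0.001,0,0.004,0],[0,0,0.004,0],[0,0,0.002,0],[0,0,0.001,0],[0,0,0,0]],
])

```text
time_s: 12.58
tcp_pos: [0.4915, 0.0188, 0.1752]
ee_rot: [[0.23, -0.973, -0.0], [-0.973, -0.23, -0.0], [0.0, 0.0, -1.0]]
wrist_force: [0.1, -0.1, -1.5]
gripper_width: 0.639
gripper_force: 30.0
```

>>> jog_arm([
  [[0,0,0.001,0],[0,0,0,0]],
])

```text
time_s: 12.82
tcp_pos: [0.4915, 0.0188, 0.1742]
ee_rot: [[0.23, -0.973, -0.0], [-0.973, -0.23, -0.0], [-0.0, 0.0, -1.0]]
wrist_force: [-0.3, -0.3, -2.4]
gripper_width: 0.638
gripper_force: 30.0
```

>>> jog_arm([
  [[0,0,0.001,0],[0,0,0,0]],
])

```text
time_s: 13.08
tcp_pos: [0.4917, 0.0189, 0.1735]
ee_rot: [[0.23, -0.973, 0.0], [-0.973, -0.23, -0.0], [0.0, -0.0, -1.0]]
wrist_force: [0.5, 0.3, -1.1]
gripper_width: 0.638
gripper_force: 30.0
```

>>> jog_arm([
  [[0,0,0.001,0],[0,0,0,0]],
])

```text
time_s: 13.32
tcp_pos: [0.4917, 0.0189, 0.1734]
ee_rot: [[0.23, -0.973, 0.001], [-0.973, -0.23, -0.0], [0.0, -0.001, -1.0]]
wrist_force: [-2.7, -0.0, 6.6]
gripper_width: 0.632
gripper_force: 30.0
```

>>> jog_arm([
  [[0,0,0,0],[0,0,0,0],[0,0,0,0],[0,0,0,0]],
], claw=0.8)

```text
time_s: 13.82
tcp_pos: [0.4916, 0.0189, 0.1722]
ee_rot: [[0.23, -0.973, -0.0], [-0.973, -0.23, -0.0], [0.0, 0.0, -1.0]]
wrist_force: [0.4, 0.4, 0.1]
gripper_width: 0.797
gripper_force: 0.1
```

>>> jog_arm([
  [[0,0,-0.01,0],[0,0,-0.02,0],[0,0,-0.025,0],[0,0,-0.03,0],[0,0,-0.03,0],[0,0,-0.005,0]],
])

```text
time_s: 14.58
tcp_pos: [0.4923, 0.019, 0.2951]
ee_rot: [[0.23, -0.973, 0.005], [-0.973, -0.23, 0.001], [-0.0, -0.006, -1.0]]
wrist_force: [-0.2, 0.7, -0.3]
gripper_width: 0.801
gripper_force: 0.0
```

```bash
python3 -c "
from h import *
import cv2
to(.4853,-.3057,.25)
s=capture('side');t=capture('top')
o=np.zeros((480,800,3),np.uint8);o[:,:400]=cv2.resize(s[160:340,275:425],(400,480),interpolation=2);o[:,400:]=cv2.resize(t[130:310,220:370],(400,480),interpolation=2)
cv2.imwrite('pics/c7.png',o[:,:,::-1])"
```

```text
t 14.57 yaw err deg -0.03 tool delta mm [314.4  81.9  44.5] j [ 21.   9. -18.   0. -63.  -8.] F [-0.2  0.7 -0.3] w 0.801
```

View pics/c7.png

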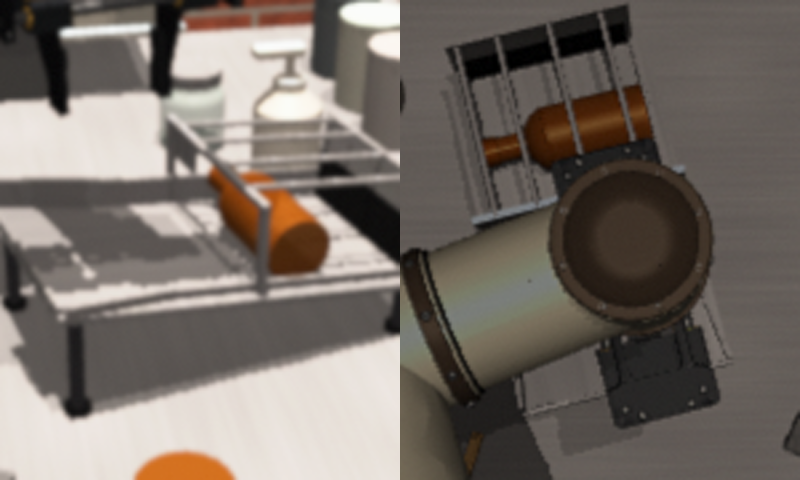

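Bottle_a has rolled under the gate straight, neck on the +y side (body at about (595,120) in the right crop). Now to bottle_b.

>>> jog_arm([
  [[0.02,0.008,0,0],[0.035,0.009,0,0],[0.035,0.009,0,0],[0.035,0.009,0,0],[0.035,0.009,0,0],[0.035,0.009,0,0],[0.035,0.009,0,0],[0.035,0.009,0,0],[0.03,0.008,0.02,0],[0.02,0.003,0.025,0],[0,0,0,0],[0,0,0,0]],
], claw=1)

```text
time_s: 16.18
tcp_pos: [0.4841, -0.3063, 0.247]
ee_rot: [[0.23, -0.973, -0.001], [-0.973, -0.23, 0.0], [-0.0, 0.001, -1.0]]
wrist_force: [-0.3, 0.4, 1.1]
gripper_width: 0.999
gripper_force: 0.0
```

```bash
python3 -c "
from h import *
import cv2
to(.4853,-.3057,.158)
s=capture('side');t=capture('top')
o=np.zeros((480,800,3),np.uint8);o[:,:400]=cv2.resize(s[240:420,270:420],(400,480),interpolation=2);o[:,400:]=cv2.resize(t[120:300,220:500][:, :],(400,480)[:1]+(257,),interpolation=2) if 0 else cv2.resize(t[130:310,390:540],(400,480),interpolation=2)
cv2.imwrite('pics/c8.png',o[:,:,::-1])
p=sense()['tcp_pos'];
for q in (.0697,):
  for e in(-.0435,.0435):
    P=p+np.r_[ex*e,-q];print(((proj('side',P)-[270,240])*2.667).round(),((proj('top',P)-[390,130])*2.667).round()+[400,0])"
```

```text
t 16.18 yaw err deg -0.03 tool delta mm [-0.3 -1.4 89. ] j [-16.  19. -11.   0. -60.  29.] F [-0.3  0.4  1.1] w 0.999
[117. 246.] [600. 353.]
[271. 204.] [571. 249.]
```

View pics/c8.png

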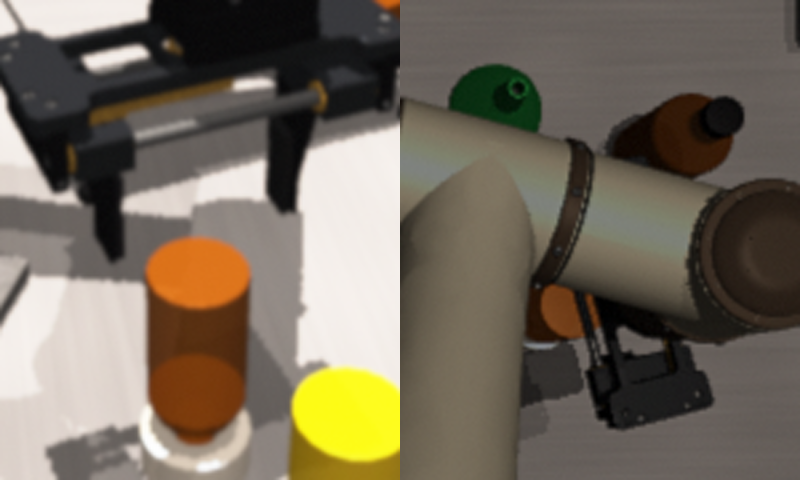

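The fingers straddle bottle_b's base (circle at (198,272) in the left crop), and the yellow look-alike is clear. Lower and grip.

>>> jog_arm([
  [[0,-0.0014,0.02,0],[0,0,0.025,0],[0,0,0.025,0],[0,0,0.018,0],[0,0,0,0]],
])

```text
time_s: 16.9
tcp_pos: [0.4853, -0.3054, 0.1589]
ee_rot: [[0.231, -0.973, -0.002], [-0.973, -0.231, 0.001], [-0.001, 0.001, -1.0]]
wrist_force: [0.5, 0.4, 0.1]
gripper_width: 0.999
gripper_force: 0.0
```

>>> jog_arm([
  [[0,0,0,0],[0,0,0,0],[0,0,0,0],[0,0,0,0],[0,0,0,0],[0,0,0,0]],
], claw=0)

```text
time_s: 17.65
tcp_pos: [0.4857, -0.3063, 0.1596]
ee_rot: [[0.23, -0.973, 0.0], [-0.973, -0.23, -0.0], [0.0, -0.0, -1.0]]
wrist_force: [0.7, 0.2, 2.9]
gripper_width: 0.634
gripper_force: 30.0
```

>>> jog_arm([
  [[0,0,-0.01,0],[0,0,-0.02,0],[0,0,-0.02,0],[-0.02,-0.005,0,0],[-0.03,-0.008,0,0],[-0.03,-0.008,0,0],[-0.03,-0.008,0,0],[-0.03,-0.008,0,0],[-0.025,-0.008,0,0],[0,0,0.02,0],[0,0,0.02,0],[0,0,0.008,0],[0,0,0,0]],
])

```text
time_s: 19.27
tcp_pos: [0.4911, -0.135, 0.1609]
ee_rot: [[0.23, -0.973, -0.001], [-0.973, -0.23, -0.0], [-0.0, 0.001, -1.0]]
wrist_force: [-1.3, -0.2, -1.6]
gripper_width: 0.632
gripper_force: 30.0
```

```bash
python3 -c "
from h import *
to(*sense()['tcp_pos'][:2],.158)"
```

```text
t 19.27 yaw err deg -0.03 tool delta mm [ 0.  -0.   2.9] j [  3.  19. -26.  -0. -45.  10.] F [-1.3 -0.2 -1.6] w 0.632
```

>>> jog_arm([
  [[0,0,0.002,0],[0,0,0.002,0],[0,0,0,0]],
])

```text
time_s: 19.65
tcp_pos: [0.4918, -0.1354, 0.1596]
ee_rot: [[0.23, -0.973, 0.001], [-0.973, -0.23, -0.001], [0.001, -0.001, -1.0]]
wrist_force: [-4.4, 1.5, 9.9]
gripper_width: 0.633
gripper_force: 30.0
```

>>> jog_arm([
  [[0.0096,0,-0.0007,0],[0.0095,0,0.0001,0],[0.0095,0,0.0009,0],[0.0094,0,0.0018,0]],
])

```text
time_s: 20.15
tcp_pos: [0.5008, -0.1723, 0.1573]
ee_rot: [[0.23, -0.973, 0.002], [-0.973, -0.23, 0.0], [0.0, -0.002, -1.0]]
wrist_force: [-1.7, 2.6, 9.3]
gripper_width: 0.637
gripper_force: 30.0
```

The TCP has dropped 2.3 mm, as a 20° tilt should give (2.1 mm), with friction pulling on the tool. The bottle is tipping, so I continue.

>>> jog_arm([
  [[0.0092,0,0.0026,0],[0.0089,0,0.0033,0],[0.0086,0,0.0042,0],[0.0082,0,0.0049,0],[0.0078,0,0.0055,0],[0.0072,0,0.0063,0]],
])

```text
time_s: 20.9
tcp_pos: [0.5143, -0.2233, 0.1321]
ee_rot: [[0.232, -0.973, 0.007], [-0.973, -0.232, -0.005], [0.006, -0.006, -1.0]]
wrist_force: [-0.5, -6.7, 10.8]
gripper_width: 0.635
gripper_force: 30.0
```

>>> jog_arm([
  [[0.0067,0,0.0068,0],[0.006,0,0.0074,0],[0.0054,0,0.0079,0],[0.0046,0,0.0083,0],[0.0038,0,0.0081,0],[0.0034,0,0.0041,0],[0.0031,0,0.0044,0],[0.0027,0,0.0045,0],[0,0,0,0]],
])

```text
time_s: 22.02
tcp_pos: [0.519, -0.2535, 0.0769]
ee_rot: [[0.229, -0.973, -0.003], [-0.973, -0.229, 0.003], [-0.003, 0.002, -1.0]]
wrist_force: [-0.1, 10.1, 7.3]
gripper_width: 0.633
gripper_force: 37.1
```

```bash
python3 -c "
from h import *
import cv2
to(*ch(0,-.036),.165)
s=capture('side')
cv2.imwrite('pics/c9.png',cv2.resize(s[200:400,240:470],None,fx=3,fy=2.9,interpolation=2)[:,:,::-1])"
```

```text
t 22.02 yaw err deg -0.1 tool delta mm [-259.6  -35.8  -87.3] j [-10.  31. -20.  -0. -39.  23.] F [-0.1 10.1  7.3] w 0.633
```

View pics/c9.png

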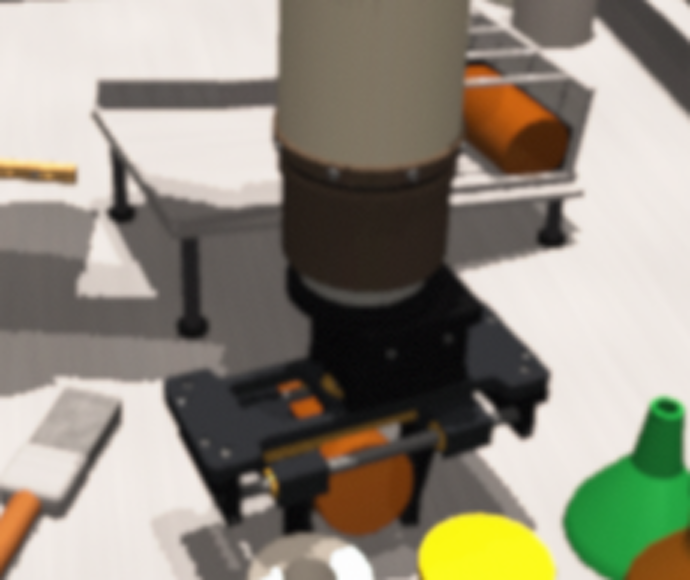

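Bottle_b is horizontal (base disc at (365,480)), with its base touching the fixed ring lightly. Bottle_a rests at the stop. Back off from the ring, release, regrip higher on the body.

>>> jog_arm([
  [[-0.006,0,0,0],[-0.006,0,0,0],[0,0,0,0]],
])

```text
time_s: 22.45
tcp_pos: [0.5164, -0.2432, 0.0764]
ee_rot: [[0.23, -0.973, -0.001], [-0.973, -0.23, 0.001], [-0.001, 0.001, -1.0]]
wrist_force: [1.0, 1.5, 0.3]
gripper_width: 0.636
gripper_force: 30.0
```

>>> jog_arm([
  [[0,0,0,0],[0,0,0,0],[-0.005,0,-0.006,0],[-0.005,0,-0.006,0],[0,0,0,0]],
], claw=0.78)

```text
time_s: 23.08
tcp_pos: [0.5151, -0.2339, 0.0898]
ee_rot: [[0.231, -0.973, 0.002], [-0.973, -0.231, -0.0], [0.001, -0.001, -1.0]]
wrist_force: [0.3, -1.2, -0.5]
gripper_width: 0.777
gripper_force: 0.0
```

>>> jog_arm([
  [[0,0,0,0],[0,0,0,0],[0,0,0,0],[0,0,0,0]],
], claw=0)

```text
time_s: 23.58
tcp_pos: [0.5151, -0.2342, 0.0889]
ee_rot: [[0.23, -0.973, 0.001], [-0.973, -0.23, -0.0], [0.0, -0.001, -1.0]]
wrist_force: [0.8, 0.9, 0.9]
gripper_width: 0.637
gripper_force: 29.8
```

```bash
python3 -c "
from h import *
to(*ch(0,-.0265),.175)"
```

```text
t 23.57 yaw err deg -0.04 tool delta mm [-249.1  -35.6  -86.1] j [ -8.  29. -22.  -0. -39.  21.] F [0.8 0.9 0.9] w 0.637
```

>>> jog_arm([
  [[0,0,-0.015,0],[0,0,-0.03,0],[0,0,-0.03,0],[0,0,-0.04,0],[0,0,-0.035,0],[-0.02,-0.0036,0,0],[-0.03,-0.004,0,0],[-0.03,-0.004,0,0],[-0.03,-0.004,0,0],[-0.03,-0.004,0,0],[-0.03,-0.004,0,0],[-0.03,-0.004,0,0],[-0.025,-0.004,0,0],[-0.015,-0.004,0,0],[-0.009,0,0,0],[0,0,0.02,0],[0,0,0.02,0],[0,0,0.012,0],[0,0,0,0]],
])

```text
time_s: 25.95
tcp_pos: [0.4918, 0.016, 0.1861]
ee_rot: [[0.229, -0.973, -0.002], [-0.973, -0.229, -0.001], [0.0, 0.002, -1.0]]
wrist_force: [-0.7, 0.2, -2.3]
gripper_width: 0.641
gripper_force: 29.8
```

```bash
python3 -c "
from h import *
import cv2
to(*ch(0,-.0265),.174)
s=capture('side')
cv2.imwrite('pics/c10.png',cv2.resize(s[170:330,260:440],None,fx=3.5,fy=3.5,interpolation=2)[:,:,::-1])"
```

```text
t 25.95 yaw err deg -0.08 tool delta mm [-0.3 -0.8 12.1] j [ 21.  16. -26.   0. -48.  -8.] F [-0.7  0.2 -2.3] w 0.641
```

View pics/c10.png

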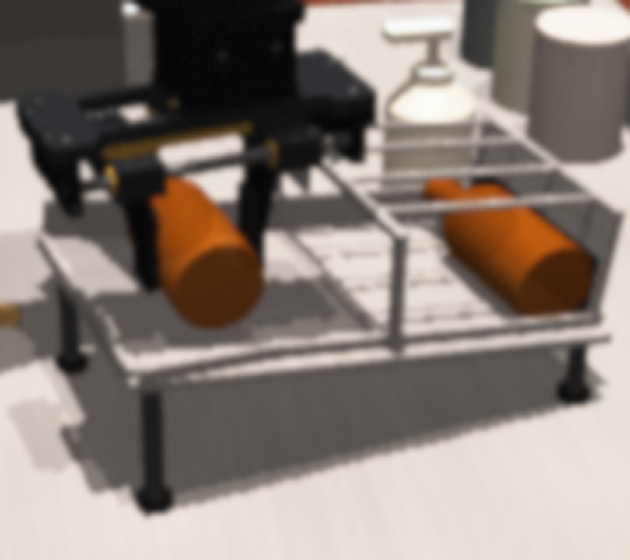

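Bottle_b is over the inlet and level. Its base, lowest at crop (212,325), is about 5 mm further in than bottle_a's was, so I shift 5 mm back and lower.

>>> jog_arm([
  [[0.0025,-0.0008,0,0],[0.0025,0,0.004,0],[0,0,0.004,0],[0,0,0.002,0],[0,0,0.001,0],[0,0,0.001,0],[0,0,0,0]],
])

```text
time_s: 26.88
tcp_pos: [0.4941, 0.0117, 0.1748]
ee_rot: [[0.23, -0.973, 0.0], [-0.973, -0.23, -0.0], [0.0, 0.0, -1.0]]
wrist_force: [-0.5, 0.5, -1.9]
gripper_width: 0.64
gripper_force: 29.8
```

>>> jog_arm([
  [[0,0,0.001,0],[0,0,0,0]],
])

```text
time_s: 27.12
tcp_pos: [0.4941, 0.0117, 0.1739]
ee_rot: [[0.23, -0.973, 0.0], [-0.973, -0.23, 0.0], [0.0, -0.0, -1.0]]
wrist_force: [-0.2, -0.3, -1.9]
gripper_width: 0.639
gripper_force: 29.8
```

>>> jog_arm([
  [[0,0,0.001,0],[0,0,0,0]],
])

```text
time_s: 27.38
tcp_pos: [0.4942, 0.0117, 0.1739]
ee_rot: [[0.23, -0.973, 0.001], [-0.973, -0.23, -0.0], [0.0, -0.0, -1.0]]
wrist_force: [-2.2, 0.3, 4.8]
gripper_width: 0.642
gripper_force: 29.8
```

>>> jog_arm([
  [[0,0,0,0],[0,0,0,0],[0,0,0,0],[0,0,0,0]],
], claw=0.8)

```text
time_s: 27.88
tcp_pos: [0.4941, 0.0116, 0.1727]
ee_rot: [[0.23, -0.973, -0.0], [-0.973, -0.23, -0.0], [0.0, 0.0, -1.0]]
wrist_force: [0.8, 0.4, 0.2]
gripper_width: 0.794
gripper_force: 0.1
```

>>> jog_arm([
  [[0,0,-0.01,0],[0,0,-0.02,0],[0,0,-0.025,0],[0,0,-0.03,0],[0,0,-0.03,0],[0,0,-0.03,0],[0,0,0,0],[0,0,0,0],[0,0,0,0],[0,0,0,0],[0,0,0,0],[0,0,0,0],[0,0,0,0],[0,0,0,0],[0,0,0,0],[0,0,0,0]],
])

```text
time_s: 29.88
tcp_pos: [0.4941, 0.0116, 0.3179]
ee_rot: [[0.23, -0.973, 0.0], [-0.973, -0.23, 0.0], [-0.0, -0.0, -1.0]]
wrist_force: [0.5, 0.3, 0.3]
gripper_width: 0.801
gripper_force: 0.0
```

```bash
python3 -c "
from h import *
import cv2
s=capture('side');t=capture('top')
for n,im,r in(('side',s,(190,310,266,446)),('top',t,(126,292,228,353))):
    c=im[r[0]:r[1],r[2]:r[3]].astype(int);m=((c[...,0]>c[...,2]*2+20)&(c[...,0]>50)).astype(np.uint8)
    k,l,st,ce=cv2.connectedComponentsWithStats(m)
    print(n,[(st[i,4],(ce[i]+[r[2],r[0]]).round(1),st[i,:4]) for i in range(1,k) if st[i,4]>30])
for x in(.215,.159):
  for y in(-.0725,-.0275,.0725): print(x,y,proj('side',[*ch(x,y),.1133-.14*x]).round(1),proj('top',[*ch(x,y),.1133-.14*x]).round(1))"
```

```text
side [(np.int32(176), array([383.9, 224.4]), array([97, 31, 43,  8], dtype=int32)), (np.int32(1370), array([400.7, 244.7]), array([108,  39,  55,  33], dtype=int32)), (np.int32(34), array([368.1, 239.1]), array([100,  44,   5,  11], dtype=int32))]
top [(np.int32(118), array([303.9, 151.2]), array([71, 16, 10, 19], dtype=int32)), (np.int32(309), array([289.5, 154.5]), array([52, 18, 20, 21], dtype=int32)), (np.int32(225), array([271.9, 158.5]), array([36, 23, 17, 19], dtype=int32)), (np.int32(93), array([252.7, 164.3]), array([19, 34, 13, 10], dtype=int32)), (np.int32(99), array([309.3, 171.5]), array([77, 38, 10, 16], dtype=int32)), (np.int32(251), array([294.7, 174.9]), array([57, 40, 20, 18], dtype=int32)), (np.int32(211), array([276.9, 180.1]), array([41, 45, 16, 19], dtype=int32)), (np.int32(94), array([258.2, 186.9]), array([24, 57, 14,  9], dtype=int32))]
0.215 -0.0725 [417.5 252.1] [306.2 151.5]
0.215 -0.0275 [406.5 242.8] [287.6 156.1]
0.215 0.0725 [384.7 224.2] [246.1 166.3]
0.159 -0.0725 [395.  254.1] [312.  173.7]
0.159 -0.0275 [384.6 244.5] [293.3 178.3]
0.159 0.0725 [364.  225.5] [251.4 188.6]
```

```bash
python3 -c "
from station import *
print(finish_job())"
```

```text
the job is handed in; nothing more can be done
None
```

I handed the job in at about 30 s: both bottles lie side by side in the tray below the gate, necks on the +y side, by blob positions in the last camera images; finish_job returned no verdict, and I viewed 12 pictures, two over the limit of 10.

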